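# Put mixed-up dispensary stock back in its own bins

### The job

In each of the three stock bins the single piece in the front bay has been put in the wrong bin. Put every single piece into the front bay of the bin whose banded pair at the back is of its own kind, standing upright on the bin's floor; the empty steel tray is there to park one on the way. Do not tip over any of this stock, and leave the banded pairs where they stand.

Things in the scene. Friction and masses are not known exactly. Their poses are not given: they have to be found in the camera images.
- loose_bottle: The single tall white tablet bottle, 48 mm diameter up to 78 high, then a shoulder and a 39 mm cap, 105 high in all, about 110 g. Origin: centre of its underside, z up. At the start it stands upright in the front bay of a bin where it does not belong.
- loose_jar: The single squat white ointment jar with a broad flat lid, 56 mm diameter, 62 high, about 130 g. Origin: centre of its underside, z up. At the start it stands upright in the front bay of a bin where it does not belong.
- loose_carton: The single white folding carton, 54 (its x) x 38 (its y) mm, 86 high, about 100 g. Origin: centre of its underside, z up. At the start it stands upright in the front bay of a bin where it does not belong.
- pair_bottle: Unopened pack of two bottles, the same as the single one, held together by a cardboard band: bottles side by side along its y, centres at y = +-24.5, 99 mm wide over all, 50 deep, 105 high. Loose, stands in the rear bay of its own bin and stays there. Origin: centre of its underside, x towards the bin's back, z up.
- pair_jar: Unopened pack of two jars, the same as the single one, held together by a cardboard band: jars side by side along its y, centres at y = +-28.5, 115 mm wide over all, 58 deep, 62 high. Loose, stands in the rear bay of its own bin and stays there. Origin: centre of its underside, x towards the bin's back, z up.
- pair_carton: Unopened pack of two cartons, the same as the single one, held together by a cardboard band: cartons side by side along its y, 79 mm wide over all, 56 deep, 86 high. Loose, stands in the rear bay of its own bin and stays there. Origin: centre of its underside, x towards the bin's back, z up.
- bin_bottle: Grey fixed stock bin, 187 mm long (x), 130 wide (y). Origin: centre of underside; x from front lip to back, z up. Floor and walls 3 thick. A divider at x = 0 makes a front bay (centre x = -46.5, inside 89 x 124) and a rear bay (centre x = +46.5). Lip, divider and front sides are 20 high, back and rear sides (x > 35) 55. Bins look alike; this one has the pair of bottles in its rear bay.
- bin_jar: Grey fixed stock bin, 187 mm long (x), 130 wide (y). Origin: centre of underside; x from front lip to back, z up. Floor and walls 3 thick. A divider at x = 0 makes a front bay (centre x = -46.5, inside 89 x 124) and a rear bay (centre x = +46.5). Lip, divider and front sides are 20 high, back and rear sides (x > 35) 55. Bins look alike; this one has the pair of jars in its rear bay.
- bin_carton: Grey fixed stock bin, 187 mm long (x), 130 wide (y). Origin: centre of underside; x from front lip to back, z up. Floor and walls 3 thick. A divider at x = 0 makes a front bay (centre x = -46.5, inside 89 x 124) and a rear bay (centre x = +46.5). Lip, divider and front sides are 20 high, back and rear sides (x > 35) 55. Bins look alike; this one has the pair of cartons in its rear bay.
- tray: Empty flat stainless tray, fixed to the counter, 180 (its x) x 130 (its y) mm, floor 3 mm thick, rim 10 high and 3 thick. Origin: centre of its underside, z up. Free room for putting something down for a while.
Mind the look-alikes: they are no part of the job. Leave any yellow look-alike of the loose_bottle alone.

How it is judged:
By the outcome, as a careful person would: the job done as asked, in the order asked, and still so for the second after the job is handed in, with the robot touching nothing.
It also fails if it takes over 107 s, if anything falls off the work surface, if the arm or the gripper's body presses on something with over 40 N, if the wrist force passes 120 N, or if a joint passes its speed limit or range.

### The arm

A 6-joint arm with a two-finger parallel gripper is mounted at the origin on the work surface. World frame = base frame: x ahead of the robot, y to its left, z up, the work surface at z = 0. Lengths are in m, angles in rad, forces in N, time in s.
With the tool pointing down it reaches from about 0.3 to 0.75 m from the base axis. Payload 8.5 kg.
Tool frame: the origin (TCP) lies midway between the tips of the shut fingers; the grasp point (between the pads) lies 19 mm behind it; z points along the fingers, y is the line along which they close (so a half turn about z gives the same grasp; the last joint's range is limited). The gripper opens to 88 mm and grips with 3 to 60 N. Pads are 18 mm wide; open, the fingers measure 123 mm over their backs; the gripper's body (75 mm by 187 mm) begins 45 mm behind the grasp point.
Start: joints at [1.098, 0.381, 1.297, -0, 1.464, -0.215], TCP at [0.14, 0.532, 0.239] pointing down, gripper open.
Joint ranges: [-3.11, 3.11], [-0.89, 2.33], [0.22, 2.48], [-1.42, 4.56], [0.17, 2.85], [-2.88, 2.88]. Speed limits (rad/s): [2.39, 2.39, 3.14, 3.14, 3.14, 3.14].

### API

Orientations are given as a unit quaternion [x, y, z, w].
In Python, from station import sensors, vision, ticket gives the robot as it stands.
- The arm moves only by the tool drive_tool, never from a script. Its argument "steps" is a list of rows, each a list of 6 numbers: the shift along the tool's x, y, z normalised to -1 to 1, where 1 is 0.3 m, then the turn, a rotation vector about the tool's x, y, z normalised to -1 to 1, where 1 is pi/2 rad. In form: [[x, y, z, ax, ay, az], ...]. A call has 1 to 5 rows; each row is the pose to reach, as a shift and turn from the pose commanded when the call began, along the tool's axes at that moment; what a row does not reach only later rows make up. A row lasts 1/8 s, in which the tool goes at most 62.5 mm and 10.7 degrees, less where a joint would pass 70% of its speed; a pose out of reach is approached as far as the arm can. A call with a number of a shift or a turn outside -1 to 1 is refused whole. A call with a gripper value outside its range is refused whole. "gripper" is the closure, from 0 (fully open) to 1 (shut), set as the call begins (left out, the last holds). The fingers move at their own pace and stop on an object; "grip_force" is the grip in N (left out, the last holds). Time passes only in rows, so rows that repeat a pose let the fingers close. It gives the time, the measured TCP pose, the force, the opening and the grip force at its end, in the units of the state.
- sensors.read_state(): the state, without advancing time (a new reading comes with each control period).
- vision.snapshot(name): name is "scene" or "top" or "wrist"; returns a dict with "image" (480x640x3 uint8, red, green, blue), "fx", "fy", "cx", "cy" (pixels), "R" (3x3) and "t" (3): a world point X has camera coordinates R X + t. Camera axes: x right, y down, z forward; pixel columns grow to the right and rows downward; lengths in m; the calibration is good to about 2 mm. A picture is of the moment at which its call begins. There is no depth.
- ticket.hand_in(): hands the job in; it is judged then, once.
The state is a dict: "time_s": time; "qpos": joint angles; "dq": joint speeds; "tau": joint torques, N m; "tcp_pos": TCP position; "tcp_rot": TCP orientation; "wrist_force": force on the tool from outside, world axes, zero at the start; "ft_torque": the same for the moment, N m; "finger_gap": finger opening in m; "finger_force": force on a finger pad.
Only numpy, scipy, OpenCV 4.12 (cv2) and the standard library are available. Lean on these libraries where they do the work, as an engineer would, in place of code of your own. Each camera call takes 0.05 s, during which the arm holds its last target. There are 200 camera calls.

## Working session

There is one attempt and no reset: what is moved stays moved. The work goes in short steps, Python scripts to look and compute and a tool call to move; the robot and the scene stay as the last step left them, time stands still between calls to the robot, and variables do not carry over. Pictures are saved under pics/ and viewed, at most 14 in all, crops included, and the job is handed in when it is done.

Besides the shell and the picture viewer there is one more tool, called after "Request:" as name([rows], argument=value, ...), one row to a line, values as JSON. drive_tool: Moves the arm, as the interface text tells. Its arguments: {"type":"object","properties":{"steps":{"type":"array"},"gripper":{"type":"number"},"grip_force":{"type":"number"}},"required":["steps"]}

```bash
ls; mkdir -p pics; cat > h.py <<'E'
import numpy as np, cv2
from station import sensors, vision, ticket
def snap(n,f):
    s=vision.snapshot(n); cv2.imwrite(f'pics/{f}.png',s['image'][:,:,::-1]); 
    import pickle; pickle.dump(s,open(f'pics/{f}.pkl','wb')); return s
def load(f):
    import pickle; return pickle.load(open(f'pics/{f}.pkl','rb'))
def ray(s,u,v,z):
    R=np.array(s['R']);t=np.array(s['t']); c=-R.T@t
    d=R.T@np.array([(u-s['cx'])/s['fx'],(v-s['cy'])/s['fy'],1]); return c+d*(z-c[2])/d[2]
def proj(s,X):
    p=np.array(s['R'])@np.array(X)+np.array(s['t']); return s['fx']*p[0]/p[2]+s['cx'],s['fy']*p[1]/p[2]+s['cy']
E
python3 - <<'E'
from h import *
for n in('scene','top'):
    s=snap(n,n+'0'); R=np.array(s['R']);print(n,-R.T@s['t'],s['fx'])
st=sensors.read_state();print(st)
E
```

```text
pics
scene [ 0.83807381 -0.44008945  0.90373311] 475.66804107766717
top [ 0.36992267 -0.01640909  1.10799872] 555.4498452513897
{'time_s': 0.1, 'qpos': array([ 1.09772221e+00,  3.81103464e-01,  1.29811828e+00, -5.25175531e-06,
        1.46362148e+00, -2.15293327e-01]), 'dq': array([-0.00050383, -0.00169549, -0.00349659,  0.00010407,  0.00089375,
        0.00198338]), 'tau': array([ 4.00150006e-03, -4.38660085e+01, -2.24908018e+01,  7.14801857e-02,
        3.42427252e-02, -6.51095570e-05]), 'tcp_pos': array([0.14010069, 0.53160478, 0.23823552]), 'tcp_rot': array([ 1.28533517e-01,  9.91704968e-01, -5.89492827e-04, -2.08531075e-04]), 'wrist_force': array([ 0.01311454, -0.0803391 ,  0.1193689 ]), 'ft_torque': array([0.03163976, 0.03020915, 0.00872598]), 'finger_force': 0.0, 'finger_gap': 0.08791059761819549}
```

View pics/top0.png

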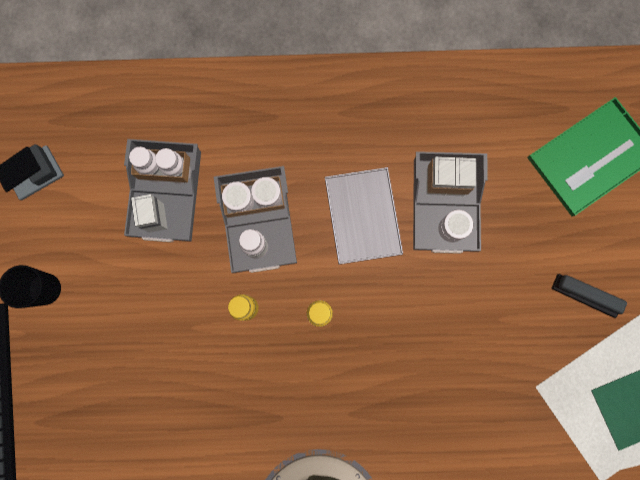

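View pics/scene0.png

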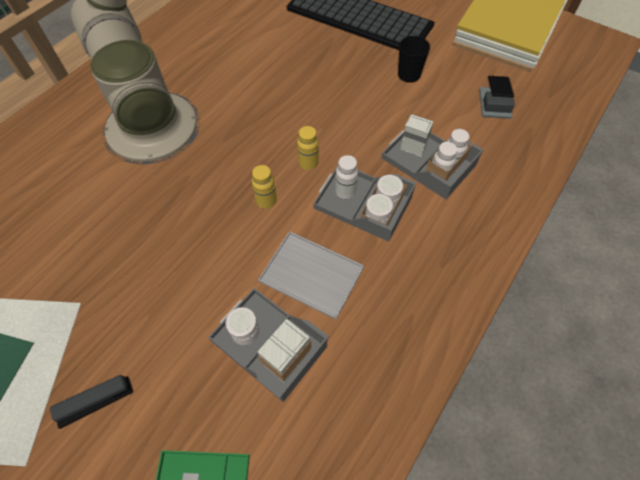

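The top view shows, left to right:
- The bottle bin holds the carton at (145,210).
- The jar bin holds the bottle at (252,242).
- The tray is at (364,216).
- The carton bin holds the jar at (458,225).

The look-alikes for the bottle are the yellow bottles at (241,308) and (321,313), which I'll leave alone. The banded ones at (143,158) and (168,162) also stay. The single white one at (252,242) is the one I want. Next I'll take close crops to check this.

```bash
python3 - <<'E'
from h import *
s=load('top0');im=s['image'][:,:,::-1]
cv2.imwrite('pics/c1.png',cv2.resize(im[130:280,120:310],None,fx=4,fy=4,interpolation=cv2.INTER_CUBIC))
cv2.imwrite('pics/c2.png',cv2.resize(im[140:275,315:495],None,fx=4,fy=4,interpolation=cv2.INTER_CUBIC))
print(proj(s,[.14,.532,.239]),proj(load('scene0'),[.14,.532,.239]))
hsv=cv2.cvtColor(im,cv2.COLOR_BGR2HSV)
for nm,m,a in(('white',(hsv[...,1]<40)&(hsv[...,2]>185),60),('grey',(hsv[...,1]<70)&(hsv[...,2]>40)&(hsv[...,2]<135),900),('yel',(hsv[...,0]>20)&(hsv[...,0]<35)&(hsv[...,1]>150)&(hsv[...,2]>150),100)):
    m=m.astype(np.uint8);m[:125]=0;m[330:]=0
    for c in cv2.findContours(m,0,2)[0]:
        if cv2.contourArea(c)>a: print(nm,cv2.contourArea(c),np.round(np.array(cv2.minAreaRect(c)[0]),1),np.round(cv2.minAreaRect(c)[1],1),round(cv2.minAreaRect(c)[2],1),np.round(cv2.minEnclosingCircle(c)[1],1))
E
```

```text
(np.float64(-39.67713235066242), np.float64(482.74063929040744)) (np.float64(316.0559806023203), np.float64(-49.035324664868256))
white 129.5 [629. 322.] [14. 20.] 90.0 12.2
white 339.0 [251.6 240.2] [24.7 20.4] 20.6 12.4
white 599.0 [458.5 223.5] [27. 27.] 90.0 14.6
white 469.0 [142.7 209.8] [28. 20.] 81.3 16.6
white 158.0 [390.3 218.5] [67.7  6.9] 81.9 33.9
white 581.0 [236.  195.5] [27. 28.] 90.0 14.2
white 574.5 [265. 191.] [26. 28.] 90.0 14.2
white 430.5 [465.5 171.5] [27. 19.] 90.0 16.2
white 430.5 [444.5 170.5] [27. 19.] 90.0 16.2
white 333.5 [159.4 158.9] [18.7 31.8] 81.0 16.6
white 281.5 [139.1 156.4] [19.3 19. ] 18.4 10.3
white 513.0 [600.2 163.3] [12.  75.4] 55.3 37.8
grey 6395.5 [255.4 219.4] [97.6 71.2] 81.3 59.1
grey 3734.0 [450. 201.] [98. 72.] 90.0 58.8
grey 1121.5 [ 31.5 170. ] [41.4 51.2] 60.3 29.8
grey 6561.5 [159.1 189.6] [75.  97.9] 5.5 59.3
yel 417.5 [320. 313.] [24. 22.] 90.0 12.5
yel 473.0 [241. 307.] [24. 26.] 90.0 13.4
```

View pics/c1.png

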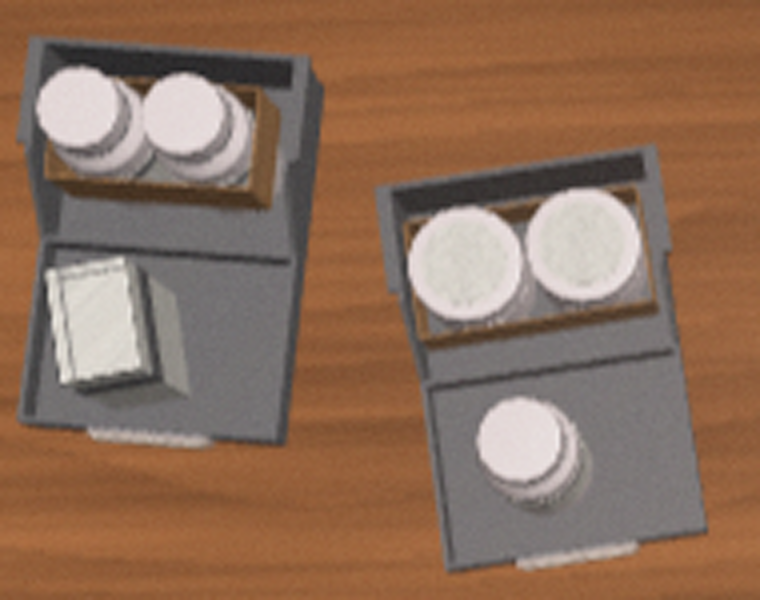

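View pics/c2.png

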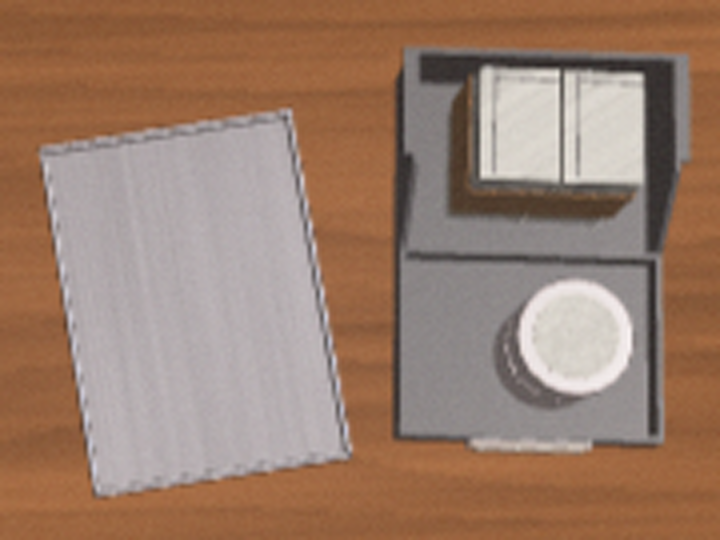

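The crops confirm the single white bottle at c1 (520,440), the carton at c1 (99,322) and the jar at c2 (575,337). The yellow ones are outside the bins. Next I'll compute world positions.

```bash
cat >> h.py <<'E'
from scipy.spatial.transform import Rotation as Ro
def to(target,ydir):
    "print shift/turn (normalised) from the present pose; ydir = wanted closing line angle in world xy (rad)"
    st=sensors.read_state();R=Ro.from_quat(st['tcp_rot']);
    y=np.array([np.cos(ydir),np.sin(ydir),0]);best=None
    for sg in(1,-1):
        z=np.array([0,0,-1.]);yy=sg*y;x=np.cross(yy,z)
        rv=(R.inv()*Ro.from_matrix(np.c_[x,yy,z])).as_rotvec()
        if best is None or np.linalg.norm(rv)<np.linalg.norm(best):best=rv
    d=R.inv().apply(np.array(target)-st['tcp_pos'])
    print('t',round(st['time_s'],2),'tcp',np.round(st['tcp_pos'],4),'shift',np.round(d/.3,3),'turn',np.round(best/(np.pi/2),3),'q6',round(st['qpos'][5],2),'gap',round(st['finger_gap'],4))
E
python3 - <<'E'
from h import *
s=load('top0')
def P(x,y,o,z):return ray(s,o[0]+(x+.5)/4-.5,o[1]+(y+.5)/4-.5,z)[:2]
a=(120,130);b=(315,140)
def binn(nm,o,fl,fr,dl,dr):
    fl,fr,dl,dr=[P(*p,o,.02) for p in(fl,fr,dl,dr)]
    lat=fl-fr;ang=np.arctan2(lat[1],lat[0]);
    x=np.array([np.sin(ang),-np.cos(ang)])
    print(nm,'bay',np.round((fl+fr)/2+x*.047,4),'lateral deg',round(np.degrees(ang),1),'w',round(np.linalg.norm(lat),4),'len',round(np.linalg.norm(dl-fl),4),round(np.linalg.norm(dr-fr),4), x.round(3))
binn('bottle',a,(20,422),(285,442),(42,240),(296,262))
binn('jar',a,(448,570),(706,530),(427,385),(678,350))
binn('carton',b,(396,438),(662,443),(400,255),(661,257))
t=[P(*p,b,.01) for p in((42,152),(290,112),(352,458),(98,495))]
print('tray',np.mean(t,0).round(4),[round(np.linalg.norm(t[i]-t[i-1]),4) for i in range(4)])
q=[P(*p,a,.089) for p in((47,270),(130,256),(152,375),(65,387))]
sh=q[0]-q[1]+q[3]-q[2];print('carton',np.mean(q,0).round(4),'short deg',np.degrees(np.arctan2(sh[1],sh[0])).round(1),[round(np.linalg.norm(q[i]-q[i-1]),4) for i in range(4)])
print('bottle',P(520,440,a,.108).round(4),'maskc',ray(s,251.0,239.5,.108).round(4))
print('jar',P(575,337,b,.065).round(4),ray(s,458.5,223.5,.065).round(4))
for p in((321,313),(241,307)):print('yel',ray(s,*p,.1).round(3))
R=Ro.from_quat(sensors.read_state()['tcp_rot']).as_matrix();print(R.round(3))
to([*np.mean(q,0),.2],np.arctan2(sh[1],sh[0]))
E
```

```text
bottle bay [0.5817 0.3015] lateral deg 84.0 w 0.1325 len 0.0926 0.0911 [ 0.995 -0.104]
jar bay [0.5169 0.1025] lateral deg 97.2 w 0.1281 len 0.0929 0.0911 [0.992 0.126]
carton bay [ 0.5413 -0.2665] lateral deg 87.3 w 0.1307 len 0.092 0.0933 [ 0.999 -0.048]
tray [ 0.57   -0.1037] [np.float64(0.1767), np.float64(0.1277), np.float64(0.1789), np.float64(0.1275)]
carton [0.5773 0.3119] short deg 97.2 [np.float64(0.0567), np.float64(0.0393), np.float64(0.0581), np.float64(0.0408)]
bottle [0.5131 0.1127] maskc [0.5132 0.1102 0.108 ]
jar [ 0.538  -0.2789] [ 0.5388 -0.2792  0.065 ]
yel [ 0.377 -0.013  0.1  ]
yel [0.392 0.131 0.1  ]
[[-0.967  0.255 -0.001]
 [ 0.255  0.967 -0.001]
 [ 0.    -0.001 -1.   ]]
t 0.1 tcp [0.1401 0.5316 0.2382] shift [-1.596 -0.337  0.127] turn [-0.001 -0.    -0.244] q6 -0.22 gap 0.0879
```

Request:
drive_tool([
  [-0.2,-0.04,0,0,0,-0.1],
  [-0.4,-0.08,0,0,0,-0.2],
  [-0.6,-0.13,0,0,0,-0.244],
  [-0.8,-0.17,0,0,0,-0.244],
  [-0.95,-0.2,0,0,0,-0.244],
], gripper=0)

```text
time_s: 0.72
tcp_pos: [0.4025, 0.3996, 0.2384]
tcp_rot: [-0.062, 0.998, -0.0, -0.0]
wrist_force: [-0.3, -0.0, -0.2]
finger_gap: 0.0879
finger_force: 0.0
```

```bash
python3 -c "
from h import *
to([.577,.311,.2],np.radians(97.2))"
```

```text
t 0.72 tcp [0.4025 0.3996 0.2384] shift [-0.541 -0.365  0.128] turn [-0.    -0.    -0.001] q6 -1.12 gap 0.0879
```

Request:
drive_tool([
  [-0.18,-0.12,0.04,0,0,0],
  [-0.36,-0.24,0.08,0,0,0],
  [-0.5,-0.34,0.12,0,0,0],
  [-0.541,-0.365,0.128,0,0,0],
  [-0.541,-0.365,0.128,0,0,0],
])

```text
time_s: 1.35
tcp_pos: [0.5752, 0.3126, 0.1997]
tcp_rot: [-0.062, 0.998, -0.0, -0.001]
wrist_force: [-0.6, 0.3, 0.3]
finger_gap: 0.088
finger_force: 0.0
```

```bash
python3 -c "
from h import *
to([.577,.311,.052],np.radians(97.2)); snap('wrist','w1')"
```

```text
t 1.35 tcp [0.5752 0.3126 0.1997] shift [-0.006 -0.006  0.492] turn [ 0.    -0.001 -0.001] q6 -1.38 gap 0.088
```

View pics/w1.png

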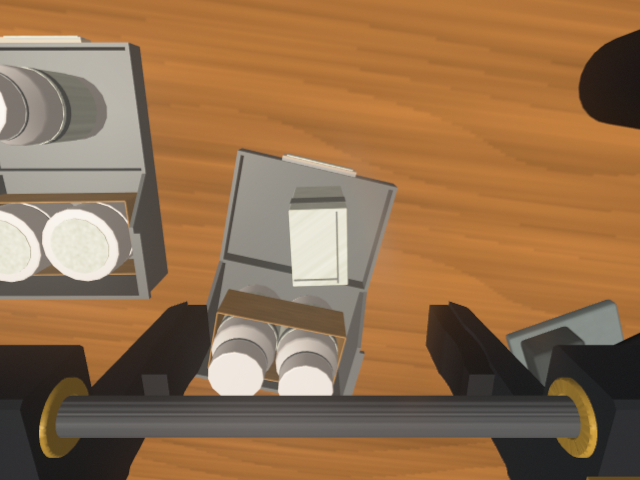

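Wrist view: the carton's top has corners about (289,208) to (349,285), centred at (319,246) and square to the fingers. I'll check the centre against the calibration.

```bash
python3 -c "
from h import *
s=load('w1');im=s['image'];q=np.array([ray(s,*p,.089)[:2] for p in((289,208),(347,208),(349,284),(292,286))]);print(q.mean(0),q.round(3))
c=q.mean(0);to([c[0],c[1],.052],np.radians(97.2))"
```

```text
[0.58019234 0.3140978 ] [[0.556 0.291]
 [0.551 0.328]
 [0.604 0.338]
 [0.61  0.299]]
t 1.4 tcp [0.5745 0.3134 0.2004] shift [-0.019 -0.     0.495] turn [ 0. -0.  0.] q6 -1.38 gap 0.0882
```

Request:
drive_tool([
  [-0.01,0,0.15,0,0,0],
  [-0.015,0,0.3,0,0,0],
  [-0.015,0,0.42,0,0,0],
  [-0.015,0,0.49,0,0,0],
  [-0.015,0,0.493,0,0,0],
])

```text
time_s: 2.02
tcp_pos: [0.5779, 0.3145, 0.052]
tcp_rot: [-0.064, 0.998, -0.0, -0.001]
wrist_force: [0.3, -0.1, 0.8]
finger_gap: 0.0882
finger_force: 0.0
```

Request:
drive_tool([
  [0,0,0,0,0,0],
  [0,0,0,0,0,0],
  [0,0,0,0,0,0],
  [0,0,0,0,0,0],
  [0,0,0,0,0,0],
], gripper=1, grip_force=15)

```text
time_s: 2.65
tcp_pos: [0.5797, 0.3133, 0.0525]
tcp_rot: [-0.063, 0.998, -0.0, 0.0]
wrist_force: [0.2, 0.1, -0.4]
finger_gap: 0.0406
finger_force: 0.0
```

Request:
drive_tool([
  [0,0,0,0,0,0],
  [0,0,0,0,0,0],
  [0,0,0,0,0,0],
  [0,0,0,0,0,0],
])

```text
time_s: 3.15
tcp_pos: [0.5797, 0.3134, 0.0525]
tcp_rot: [-0.063, 0.998, -0.0, 0.0]
wrist_force: [0.8, 0.9, 0.8]
finger_gap: 0.0384
finger_force: 14.8
```

Request:
drive_tool([
  [0,0,-0.1,0,0,0],
  [0,0,-0.25,0,0,0],
  [0,0,-0.4,0,0,0],
  [0,0,-0.45,0,0,0],
  [0,0,-0.45,0,0,0],
])

```text
time_s: 3.78
tcp_pos: [0.5796, 0.3134, 0.1871]
tcp_rot: [-0.063, 0.998, 0.0, 0.0]
wrist_force: [-0.4, 0.0, -0.9]
finger_gap: 0.0378
finger_force: 14.8
```

```bash
python3 -c "
from h import *
to([.57,-.104,.2],np.radians(97.2))"
```

```text
t 3.77 tcp [0.5796 0.3134 0.1871] shift [ 0.206 -1.376 -0.043] turn [ 0.  0. -0.] q6 -1.38 gap 0.0378
```

Request:
drive_tool([
  [0.02,-0.12,-0.04,0,0,0],
  [0.05,-0.3,-0.04,0,0,0],
  [0.08,-0.5,-0.04,0,0,0],
  [0.11,-0.7,-0.04,0,0,0],
  [0.13,-0.88,-0.04,0,0,0],
])

```text
time_s: 4.4
tcp_pos: [0.573, 0.0446, 0.1971]
tcp_rot: [-0.062, 0.998, 0.0, -0.002]
wrist_force: [1.4, -0.4, -0.2]
finger_gap: 0.0384
finger_force: 14.8
```

Request:
drive_tool([
  [0.03,-0.2,0,0,0,0],
  [0.06,-0.36,0,0,0,0],
  [0.076,-0.46,0,0,0,0],
  [0.076,-0.496,0,0,0,0],
  [0.076,-0.496,0,0,0,0],
])

```text
time_s: 5.03
tcp_pos: [0.5699, -0.1036, 0.1982]
tcp_rot: [-0.062, 0.998, 0.001, -0.001]
wrist_force: [-0.6, 1.0, -0.4]
finger_gap: 0.038
finger_force: 14.8
```

```bash
python3 -c "
from h import *
to([.57,-.104,.053],np.radians(97.2))"
```

```text
t 5.03 tcp [ 0.5699 -0.1036  0.1982] shift [-0.001 -0.002  0.484] turn [ 0.001 -0.001 -0.   ] q6 -2.08 gap 0.038
```

Request:
drive_tool([
  [0,0,0.15,0,0,0],
  [0,0,0.3,0,0,0],
  [0,0,0.42,0,0,0],
  [0,0,0.47,0,0,0],
  [0,0,0.482,0,0,0],
])

```text
time_s: 5.65
tcp_pos: [0.5702, -0.1031, 0.0546]
tcp_rot: [-0.063, 0.998, 0.0, -0.0]
wrist_force: [0.2, -0.3, -0.2]
finger_gap: 0.0386
finger_force: 14.8
```

Request:
drive_tool([
  [0,0,0,0,0,0],
  [0,0,0,0,0,0],
])

```text
time_s: 5.9
tcp_pos: [0.5706, -0.104, 0.056]
tcp_rot: [-0.063, 0.998, -0.0, 0.001]
wrist_force: [0.2, 0.3, -1.9]
finger_gap: 0.0382
finger_force: 14.8
```

Request:
drive_tool([
  [0,0,0,0,0,0],
  [0,0,0,0,0,0],
  [0,0,0,0,0,0],
  [0,0,0,0,0,0],
  [0,0,0,0,0,0],
], gripper=0)

```text
time_s: 6.52
tcp_pos: [0.5701, -0.1039, 0.0548]
tcp_rot: [-0.063, 0.998, -0.0, -0.0]
wrist_force: [-0.7, 0.6, -0.2]
finger_gap: 0.0862
finger_force: 0.0
```

Request:
drive_tool([
  [0,0,-0.1,0,0,0],
  [0,0,-0.25,0,0,0],
  [0,0,-0.4,0,0,0],
  [0,0,-0.5,0,0,0],
  [0,0,-0.5,0,0,0],
])

```text
time_s: 7.15
tcp_pos: [0.5707, -0.1042, 0.2068]
tcp_rot: [-0.063, 0.998, -0.001, 0.002]
wrist_force: [-0.3, -0.2, -1.3]
finger_gap: 0.0883
finger_force: 0.0
```

```bash
python3 -c "
from h import *
to([.5135,.112,.2],np.radians(97.2));snap('top','top1')
cv2.imwrite('pics/t1.png',cv2.imread('pics/top1.png')[120:340,100:520])"
```

```text
t 7.15 tcp [ 0.5707 -0.1042  0.2068] shift [0.099 0.739 0.021] turn [-0.001  0.003 -0.   ] q6 -2.08 gap 0.0883
```

View pics/t1.png

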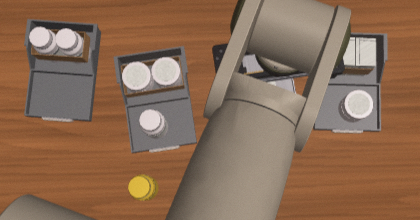

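The carton bin and the other bins are untouched, and the arm hides the tray (crop ~(270,90)). On to the bottle at crop (152,122).

Request:
drive_tool([
  [0.02,0.12,0.02,0,0,0],
  [0.04,0.3,0.02,0,0,0],
  [0.07,0.5,0.02,0,0,0],
  [0.09,0.68,0.02,0,0,0],
  [0.1,0.739,0.02,0,0,0],
])

```text
time_s: 7.82
tcp_pos: [0.5111, 0.1145, 0.1974]
tcp_rot: [-0.064, 0.998, 0.0, -0.001]
wrist_force: [-0.5, 0.1, -0.7]
finger_gap: 0.0883
finger_force: 0.0
```

Request:
drive_tool([
  [0,0,0,0,0,0],
  [0,0,0,0,0,0],
])

```text
time_s: 8.07
tcp_pos: [0.513, 0.111, 0.1983]
tcp_rot: [-0.062, 0.998, -0.0, -0.0]
wrist_force: [-0.9, -0.2, -0.6]
finger_gap: 0.0882
finger_force: 0.0
```

```bash
python3 -c "
from h import *
to([.5135,.112,.05],np.radians(97.2)); snap('wrist','w2')"
```

```text
t 8.07 tcp [0.513  0.111  0.1983] shift [-0.003  0.003  0.494] turn [-0.    -0.    -0.001] q6 -1.71 gap 0.0882
```

View pics/w2.png

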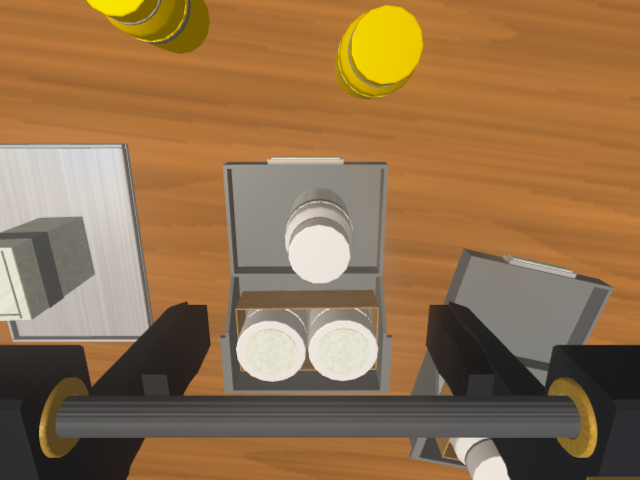

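The bottle's cap is at (319,252), and the carton stands upright on the tray at the left (~(20,270)).

```bash
python3 -c "
from h import *
s=load('w2');c=ray(s,319,252,.108);print(c);to([c[0],c[1],.05],np.radians(97.2))
m=(s['image'].min(2)>190).astype(np.uint8);m[:200]=0;m[285:]=0;m[:,:270]=0;m[:,370:]=0
for k in cv2.findContours(m,0,2)[0]:
  if cv2.contourArea(k)>800:print(cv2.minAreaRect(k))"
```

```text
[0.51402634 0.11172489 0.108     ]
t 8.12 tcp [0.513  0.1109 0.1984] shift [-0.004  0.002  0.495] turn [-0.    -0.    -0.001] q6 -1.71 gap 0.0882
((314.0771484375, 251.12936401367188), (70.88555908203125, 58.285179138183594), 32.61924362182617)
```

Request:
drive_tool([
  [-0.004,0.002,0.15,0,0,0],
  [-0.004,0.002,0.3,0,0,0],
  [-0.004,0.002,0.42,0,0,0],
  [-0.004,0.002,0.48,0,0,0],
  [-0.004,0.002,0.493,0,0,0],
])

```text
time_s: 8.75
tcp_pos: [0.5136, 0.1119, 0.0499]
tcp_rot: [-0.062, 0.998, 0.0, -0.001]
wrist_force: [-0.3, 1.4, 0.1]
finger_gap: 0.0882
finger_force: 0.0
```

Request:
drive_tool([
  [0,0,0,0,0,0],
  [0,0,0,0,0,0],
  [0,0,0,0,0,0],
  [0,0,0,0,0,0],
  [0,0,0,0,0,0],
], gripper=1, grip_force=15)

```text
time_s: 9.38
tcp_pos: [0.5138, 0.113, 0.0512]
tcp_rot: [-0.063, 0.998, -0.0, 0.0]
wrist_force: [-0.1, -0.7, 1.4]
finger_gap: 0.0478
finger_force: 15.0
```

Request:
drive_tool([
  [0,0,0,0,0,0],
  [0,0,0,0,0,0],
  [0,0,0,0,0,0],
])

```text
time_s: 9.75
tcp_pos: [0.5138, 0.113, 0.0512]
tcp_rot: [-0.063, 0.998, -0.0, 0.0]
wrist_force: [-0.4, -0.5, 5.2]
finger_gap: 0.0475
finger_force: 15.0
```

```bash
python3 -c "
from h import *
to([.5817,.3015,.2],np.radians(84))"
```

```text
t 9.75 tcp [0.5138 0.113  0.0512] shift [-0.303  0.595 -0.496] turn [-0.     0.     0.147] q6 -1.7 gap 0.0475
```

Request:
drive_tool([
  [0,0,-0.1,0,0,0],
  [0,0,-0.25,0,0,0],
  [0,0,-0.4,0,0,0],
  [0,0,-0.52,0,0,0],
  [0,0,-0.52,0,0,0],
])

```text
time_s: 10.38
tcp_pos: [0.5143, 0.1131, 0.2086]
tcp_rot: [-0.063, 0.998, -0.0, 0.002]
wrist_force: [0.0, -0.4, -1.9]
finger_gap: 0.0475
finger_force: 15.0
```

Request:
drive_tool([
  [-0.06,0.12,0,0,0,0.05],
  [-0.14,0.28,0,0,0,0.1],
  [-0.23,0.45,0,0,0,0.147],
  [-0.29,0.57,0,0,0,0.147],
  [-0.303,0.595,0,0,0,0.147],
])

```text
time_s: 11.0
tcp_pos: [0.581, 0.3034, 0.2038]
tcp_rot: [0.051, 0.999, -0.001, -0.002]
wrist_force: [0.1, -0.8, -1.6]
finger_gap: 0.0472
finger_force: 15.0
```

Request:
drive_tool([
  [0,0,0,0,0,0],
  [0,0,0,0,0,0],
])

```text
time_s: 11.25
tcp_pos: [0.5813, 0.3003, 0.2065]
tcp_rot: [0.053, 0.999, -0.0, -0.0]
wrist_force: [-1.1, 0.4, -0.7]
finger_gap: 0.0477
finger_force: 15.0
```

```bash
python3 -c "
from h import *
to([.5817,.3015,.0525],np.radians(84));snap('wrist','w3')"
```

```text
t 11.25 tcp [0.5813 0.3003 0.2065] shift [-0.001  0.005  0.513] turn [-0.    -0.001 -0.001] q6 -1.17 gap 0.0477
```

View pics/w3.png

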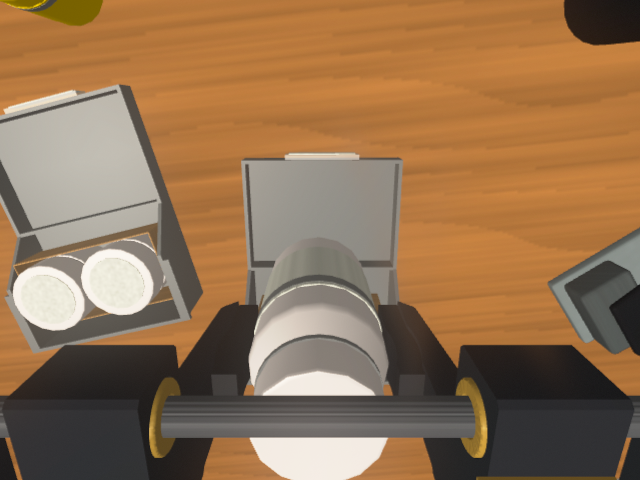

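The bottle hangs upright between the fingers. The empty bay's corners are (243,158), (401,158), (247,268) and (398,268).

```bash
python3 -c "
from h import *
s=load('w3');print(np.mean([ray(s,*p,.02) for p in((243,158),(401,158),(247,268),(398,268))],0))"
```

```text
[0.58352228 0.30373473 0.02      ]
```

Request:
drive_tool([
  [-0.002,0.005,0.15,0,0,0],
  [-0.002,0.005,0.3,0,0,0],
  [-0.002,0.005,0.43,0,0,0],
  [-0.002,0.005,0.495,0,0,0],
  [-0.002,0.005,0.513,0,0,0],
])

```text
time_s: 11.92
tcp_pos: [0.5819, 0.3019, 0.0522]
tcp_rot: [0.053, 0.999, -0.0, -0.001]
wrist_force: [-0.1, 0.7, -0.9]
finger_gap: 0.0477
finger_force: 15.0
```

Request:
drive_tool([
  [0,0,0,0,0,0],
  [0,0,0,0,0,0],
  [0,0,0,0,0,0],
])

```text
time_s: 12.3
tcp_pos: [0.5825, 0.303, 0.0539]
tcp_rot: [0.053, 0.999, 0.0, 0.001]
wrist_force: [0.4, -0.3, -1.5]
finger_gap: 0.0478
finger_force: 15.0
```

Request:
drive_tool([
  [0,0,0.006,0,0,0],
  [0,0,0.006,0,0,0],
  [0,0,0.006,0,0,0],
])

```text
time_s: 12.68
tcp_pos: [0.5823, 0.303, 0.0513]
tcp_rot: [0.053, 0.999, 0.0, 0.0]
wrist_force: [-0.4, 0.5, -0.2]
finger_gap: 0.0478
finger_force: 15.0
```

Request:
drive_tool([
  [0,0,0,0,0,0],
  [0,0,0,0,0,0],
  [0,0,0,0,0,0],
  [0,0,0,0,0,0],
  [0,0,0,0,0,0],
], gripper=0)

```text
time_s: 13.3
tcp_pos: [0.5823, 0.3029, 0.0513]
tcp_rot: [0.053, 0.999, -0.0, 0.0]
wrist_force: [0.7, -0.4, 0.4]
finger_gap: 0.0881
finger_force: 0.0
```

Request:
drive_tool([
  [0,0,-0.1,0,0,0],
  [0,0,-0.25,0,0,0],
  [0,0,-0.4,0,0,0],
  [0,0,-0.5,0,0,0],
  [0,0,-0.5,0,0,0],
])

```text
time_s: 13.92
tcp_pos: [0.5829, 0.3032, 0.2035]
tcp_rot: [0.053, 0.999, 0.001, 0.002]
wrist_force: [0.1, 1.3, -0.7]
finger_gap: 0.0882
finger_force: 0.0
```

```bash
python3 -c "
from h import *
snap('wrist','w4');to([.538,-.279,.2],np.radians(87.3))"
```

```text
t 13.97 tcp [0.5823 0.303  0.2014] shift [-0.057 -1.945  0.004] turn [ 0.     0.001 -0.037] q6 -1.17 gap 0.0882
```

View pics/w4.png

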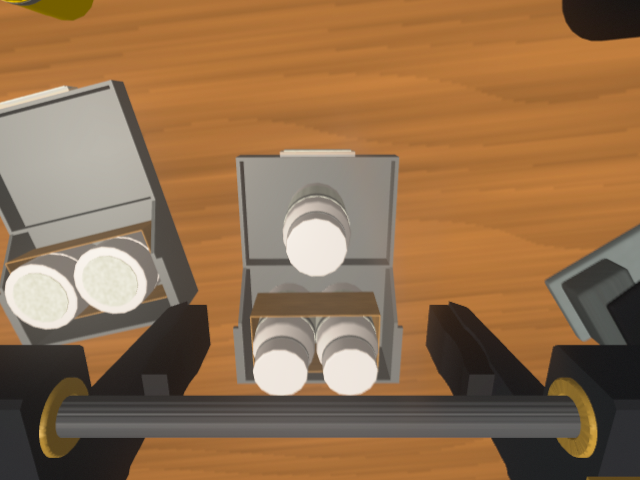

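The bottle stands upright in its bay (cap (317,247)). On to the jar.

Request:
drive_tool([
  [-0.005,-0.15,0,0,0,-0.037],
  [-0.01,-0.35,0,0,0,-0.037],
  [-0.02,-0.55,0,0,0,-0.037],
  [-0.025,-0.75,0,0,0,-0.037],
  [-0.03,-0.95,0,0,0,-0.037],
])

```text
time_s: 14.6
tcp_pos: [0.5602, 0.0168, 0.1994]
tcp_rot: [0.024, 1.0, 0.0, -0.002]
wrist_force: [0.2, -0.2, -0.7]
finger_gap: 0.088
finger_force: 0.0
```

```bash
python3 -c "
from h import *
to([.538,-.279,.2],np.radians(87.3))"
```

```text
t 14.6 tcp [0.5602 0.0168 0.1994] shift [ 0.027 -0.988 -0.002] turn [ 0.    -0.002 -0.   ] q6 -1.7 gap 0.088
```

Request:
drive_tool([
  [0.005,-0.2,0,0,0,0],
  [0.01,-0.4,0,0,0,0],
  [0.02,-0.6,0,0,0,0],
  [0.025,-0.8,0,0,0,0],
  [0.027,-0.96,0,0,0,0],
])

```text
time_s: 15.22
tcp_pos: [0.5385, -0.2708, 0.1992]
tcp_rot: [0.024, 1.0, 0.001, -0.001]
wrist_force: [-0.0, -0.1, -0.1]
finger_gap: 0.0882
finger_force: 0.0
```

Request:
drive_tool([
  [0,-0.02,0,0,0,0],
  [0,-0.02,0,0,0,0],
  [0,-0.02,0,0,0,0],
])

```text
time_s: 15.6
tcp_pos: [0.5394, -0.2732, 0.2009]
tcp_rot: [0.023, 1.0, 0.0, -0.0]
wrist_force: [0.4, -0.3, -0.2]
finger_gap: 0.0883
finger_force: 0.0
```

```bash
python3 -c "
from h import *
snap('wrist','w5');to([.538,-.279,.034],np.radians(87.3))"
```

```text
t 15.65 tcp [ 0.5394 -0.2732  0.2011] shift [ 0.004 -0.02   0.557] turn [ 0.    -0.     0.001] q6 -2.19 gap 0.0881
```

View pics/w5.png

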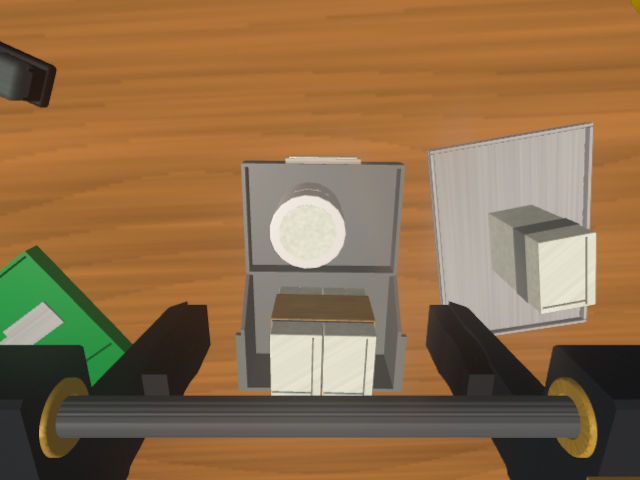

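The jar lid is at (308,231), the bay corners are (243,163), (403,163), (248,268) and (399,268), and the carton on the tray is upright.

```bash
python3 -c "
from h import *
s=load('w5');c=ray(s,308,231,.065);print(c,np.mean([ray(s,*p,.02) for p in((243,163),(403,163),(248,268),(399,268))],0),np.mean([ray(s,*p,.089) for p in((524,239),(592,231),(596,303),(542,314))],0))
to([c[0],c[1],.034],np.radians(87.3))"
```

```text
[ 0.53998422 -0.28007108  0.065     ] [ 0.54199544 -0.26864091  0.02      ] [ 0.57029408 -0.1074882   0.089     ]
t 15.65 tcp [ 0.5394 -0.2732  0.2011] shift [-0.003 -0.023  0.557] turn [ 0.    -0.     0.001] q6 -2.19 gap 0.0881
```

Request:
drive_tool([
  [0,-0.02,0.15,0,0,0],
  [0,-0.022,0.32,0,0,0],
  [0,-0.022,0.47,0,0,0],
  [0,-0.022,0.54,0,0,0],
  [0,-0.022,0.557,0,0,0],
])

```text
time_s: 16.27
tcp_pos: [0.5387, -0.2801, 0.0331]
tcp_rot: [0.023, 1.0, 0.001, -0.001]
wrist_force: [0.2, -0.1, 0.2]
finger_gap: 0.0881
finger_force: 0.0
```

Request:
drive_tool([
  [0,0,0,0,0,0],
  [0,0,0,0,0,0],
  [0,0,0,0,0,0],
  [0,0,0,0,0,0],
  [0,0,0,0,0,0],
], gripper=1, grip_force=18)

```text
time_s: 16.9
tcp_pos: [0.5391, -0.2814, 0.0348]
tcp_rot: [0.024, 1.0, -0.0, 0.0]
wrist_force: [-1.8, 0.5, 6.1]
finger_gap: 0.0558
finger_force: 18.0
```

Request:
drive_tool([
  [0,0,0,0,0,0],
  [0,0,0,0,0,0],
  [0,0,0,0,0,0],
])

```text
time_s: 17.27
tcp_pos: [0.5391, -0.2814, 0.0348]
tcp_rot: [0.024, 1.0, -0.0, 0.0]
wrist_force: [-0.8, 1.4, 5.5]
finger_gap: 0.0555
finger_force: 18.0
```

Request:
drive_tool([
  [0,0,-0.1,0,0,0],
  [0,0,-0.25,0,0,0],
  [0,0,-0.4,0,0,0],
  [0,0,-0.55,0,0,0],
  [0,0,-0.55,0,0,0],
])

```text
time_s: 17.9
tcp_pos: [0.5397, -0.282, 0.2023]
tcp_rot: [0.024, 1.0, -0.002, 0.003]
wrist_force: [0.5, 0.1, -1.6]
finger_gap: 0.0555
finger_force: 18.0
```

```bash
python3 -c "
from h import *
to([.517,.1025,.2],np.radians(97.2))"
```

```text
t 17.9 tcp [ 0.5397 -0.282   0.2023] shift [0.136 1.277 0.002] turn [-0.003  0.003 -0.11 ] q6 -2.2 gap 0.0555
```

Request:
drive_tool([
  [0.015,0.12,0,0,0,-0.03],
  [0.03,0.3,0,0,0,-0.06],
  [0.05,0.5,0,0,0,-0.09],
  [0.075,0.7,0,0,0,-0.11],
  [0.095,0.9,0,0,0,-0.11],
])

```text
time_s: 18.52
tcp_pos: [0.5222, -0.0084, 0.1977]
tcp_rot: [-0.063, 0.998, 0.0, -0.001]
wrist_force: [0.8, 0.3, -1.0]
finger_gap: 0.0553
finger_force: 18.0
```

```bash
python3 -c "
from h import *
to([.517,.1025,.2],np.radians(97.2))"
```

```text
t 18.52 tcp [ 0.5222 -0.0084  0.1977] shift [-0.029  0.369 -0.007] turn [ 0.001 -0.001 -0.   ] q6 -1.94 gap 0.0553
```

Request:
drive_tool([
  [-0.01,0.15,0,0,0,0],
  [-0.02,0.29,0,0,0,0],
  [-0.029,0.36,0,0,0,0],
  [-0.029,0.369,0,0,0,0],
  [-0.029,0.369,0,0,0,0],
])

```text
time_s: 19.15
tcp_pos: [0.5178, 0.1001, 0.1984]
tcp_rot: [-0.063, 0.998, -0.0, -0.001]
wrist_force: [0.5, -1.1, -1.3]
finger_gap: 0.0556
finger_force: 18.0
```

```bash
python3 -c "
from h import *
to([.517,.1025,.037],np.radians(97.2))"
```

```text
t 19.15 tcp [0.5178 0.1001 0.1984] shift [0.001 0.008 0.538] turn [-0.    -0.001 -0.   ] q6 -1.73 gap 0.0556
```

Request:
drive_tool([
  [0,0.006,0.15,0,0,0],
  [0,0.006,0.32,0,0,0],
  [0,0.006,0.46,0,0,0],
  [0,0.006,0.525,0,0,0],
  [0,0.006,0.538,0,0,0],
])

```text
time_s: 19.77
tcp_pos: [0.5173, 0.1014, 0.0365]
tcp_rot: [-0.062, 0.998, 0.0, -0.001]
wrist_force: [0.1, -0.3, -0.1]
finger_gap: 0.0556
finger_force: 18.0
```

Request:
drive_tool([
  [0,0,0,0,0,0],
  [0,0,0,0,0,0],
  [0,0,0,0,0,0],
])

```text
time_s: 20.15
tcp_pos: [0.5181, 0.1024, 0.0385]
tcp_rot: [-0.063, 0.998, -0.0, 0.001]
wrist_force: [-0.5, 0.4, -0.2]
finger_gap: 0.0555
finger_force: 18.0
```

Needs about 3.5 mm more to reach the floor (it was gripped at 0.0348).

Request:
drive_tool([
  [0,0,0.006,0,0,0],
  [0,0,0.011,0,0,0],
  [0,0,0.011,0,0,0],
])

```text
time_s: 20.52
tcp_pos: [0.5178, 0.1025, 0.0348]
tcp_rot: [-0.063, 0.998, -0.0, 0.0]
wrist_force: [-1.5, -0.4, 5.0]
finger_gap: 0.0558
finger_force: 18.0
```

Request:
drive_tool([
  [0,0,0,0,0,0],
  [0,0,0,0,0,0],
  [0,0,0,0,0,0],
  [0,0,0,0,0,0],
  [0,0,0,0,0,0],
], gripper=0)

```text
time_s: 21.15
tcp_pos: [0.5178, 0.1024, 0.0344]
tcp_rot: [-0.063, 0.998, -0.0, -0.0]
wrist_force: [-0.4, 0.3, 0.5]
finger_gap: 0.088
finger_force: 0.0
```

Request:
drive_tool([
  [0,0,-0.1,0,0,0],
  [0,0,-0.25,0,0,0],
  [0,0,-0.4,0,0,0],
  [0,0,-0.54,0,0,0],
  [0,0,-0.54,0,0,0],
])

```text
time_s: 21.78
tcp_pos: [0.5188, 0.1025, 0.1993]
tcp_rot: [-0.063, 0.998, -0.0, 0.003]
wrist_force: [1.1, 0.8, -0.8]
finger_gap: 0.0885
finger_force: 0.0
```

```bash
python3 -c "
from h import *
snap('wrist','w6');to([.571,-.105,.2],np.radians(97.2))"
```

```text
t 21.82 tcp [0.5179 0.1024 0.1972] shift [-0.089 -0.708 -0.009] turn [-0.     0.001 -0.   ] q6 -1.73 gap 0.0881
```

View pics/w6.png

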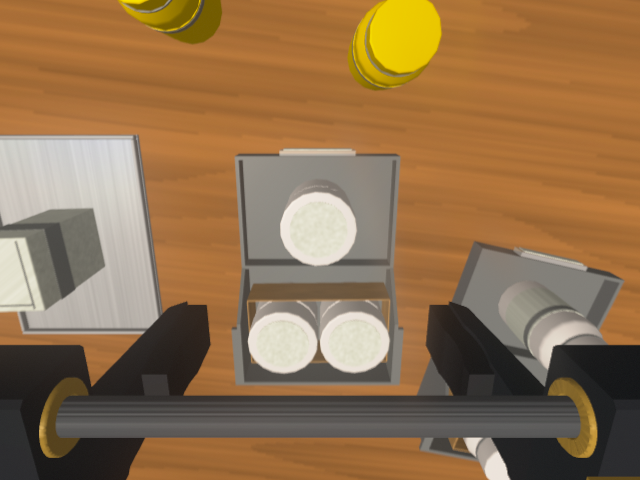

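The jar stands centred in its bay (lid (318,228)). Back to the carton on the tray, where it was released at (0.570,-0.104).

Request:
drive_tool([
  [-0.02,-0.15,0,0,0,0],
  [-0.045,-0.35,0,0,0,0],
  [-0.07,-0.55,0,0,0,0],
  [-0.086,-0.69,0,0,0,0],
  [-0.088,-0.706,0,0,0,0],
])

```text
time_s: 22.45
tcp_pos: [0.5702, -0.1067, 0.1943]
tcp_rot: [-0.061, 0.998, 0.001, -0.001]
wrist_force: [-0.6, 0.1, 0.8]
finger_gap: 0.0879
finger_force: 0.0
```

Request:
drive_tool([
  [0,0,0,0,0,0],
  [0,0,0,0,0,0],
  [0,0,0,0,0,0],
])

```text
time_s: 22.82
tcp_pos: [0.5703, -0.1033, 0.1965]
tcp_rot: [-0.063, 0.998, 0.0, -0.0]
wrist_force: [0.5, -0.6, -0.3]
finger_gap: 0.0878
finger_force: 0.0
```

```bash
python3 -c "
from h import *
s=snap('wrist','w7');to([.5705,-.105,.052],np.radians(97.2))
g=s['image'].astype(int);m=((g[...,0]-g[...,2]>-3)&(g.min(2)>190)&(g[...,1]>=g[...,0]-2)).astype(np.uint8);m[:190]=0;m[320:]=0;m[:,:230]=0;m[:,420:]=0
k=max(cv2.findContours(m,0,2)[0],key=cv2.contourArea);r=cv2.minAreaRect(k);print(r,ray(s,*r[0],.089))"
```

```text
t 22.88 tcp [ 0.5704 -0.1035  0.1965] shift [ 0.    -0.005  0.482] turn [0.    0.    0.001] q6 -2.08 gap 0.0877
((311.5, 238.5), (69.0, 49.0), 90.0) [ 0.56875453 -0.10775735  0.089     ]
```

Request:
drive_tool([
  [0,-0.002,0.15,0,0,0],
  [0,-0.002,0.3,0,0,0],
  [0,-0.002,0.42,0,0,0],
  [0,-0.002,0.47,0,0,0],
  [0,-0.002,0.482,0,0,0],
])

```text
time_s: 23.5
tcp_pos: [0.5707, -0.1048, 0.0518]
tcp_rot: [-0.063, 0.998, 0.0, -0.0]
wrist_force: [0.7, 0.2, 0.7]
finger_gap: 0.088
finger_force: 0.0
```

Request:
drive_tool([
  [0,0,0,0,0,0],
  [0,0,0,0,0,0],
  [0,0,0,0,0,0],
  [0,0,0,0,0,0],
  [0,0,0,0,0,0],
], gripper=1, grip_force=15)

```text
time_s: 24.12
tcp_pos: [0.5705, -0.105, 0.052]
tcp_rot: [-0.063, 0.998, -0.0, 0.0]
wrist_force: [0.6, 0.9, 1.6]
finger_gap: 0.04
finger_force: 0.6
```

Request:
drive_tool([
  [0,0,0,0,0,0],
  [0,0,0,0,0,0],
  [0,0,0,0,0,0],
  [0,0,0,0,0,0],
])

```text
time_s: 24.62
tcp_pos: [0.5706, -0.105, 0.0519]
tcp_rot: [-0.063, 0.998, -0.0, 0.0]
wrist_force: [0.6, 0.2, 0.8]
finger_gap: 0.0378
finger_force: 14.8
```

Request:
drive_tool([
  [0,0,-0.1,0,0,0],
  [0,0,-0.25,0,0,0],
  [0,0,-0.4,0,0,0],
  [0,0,-0.5,0,0,0],
  [0,0,-0.5,0,0,0],
])

```text
time_s: 25.25
tcp_pos: [0.5711, -0.1052, 0.2035]
tcp_rot: [-0.063, 0.998, -0.001, 0.002]
wrist_force: [-0.4, -0.4, -1.9]
finger_gap: 0.0378
finger_force: 14.8
```

```bash
python3 -c "
from h import *
to([.5415,-.2675,.2],np.radians(87.3))"
```

```text
t 25.25 tcp [ 0.5711 -0.1052  0.2035] shift [ 0.166 -0.524  0.012] turn [-0.001  0.002  0.11 ] q6 -2.08 gap 0.0378
```

Request:
drive_tool([
  [0.03,-0.1,0,0,0,0.04],
  [0.08,-0.26,0,0,0,0.08],
  [0.13,-0.42,0,0,0,0.11],
  [0.162,-0.51,0,0,0,0.11],
  [0.166,-0.524,0,0,0,0.11],
])

```text
time_s: 25.88
tcp_pos: [0.5399, -0.2684, 0.1997]
tcp_rot: [0.025, 1.0, 0.001, -0.001]
wrist_force: [0.8, 0.9, -1.0]
finger_gap: 0.0384
finger_force: 14.8
```

Request:
drive_tool([
  [0,0,0,0,0,0],
  [0,0,0,0,0,0],
])

```text
time_s: 26.12
tcp_pos: [0.541, -0.266, 0.2015]
tcp_rot: [0.023, 1.0, 0.0, -0.0]
wrist_force: [-0.3, 0.3, -0.9]
finger_gap: 0.0378
finger_force: 14.8
```

```bash
python3 -c "
from h import *
to([.5415,-.2675,.054],np.radians(87.3))"
```

```text
t 26.12 tcp [ 0.541  -0.266   0.2015] shift [-0.002 -0.005  0.492] turn [ 0.    -0.     0.001] q6 -2.18 gap 0.0378
```

Request:
drive_tool([
  [0,-0.004,0.15,0,0,0],
  [0,-0.004,0.3,0,0,0],
  [0,-0.004,0.43,0,0,0],
  [0,-0.004,0.48,0,0,0],
  [0,-0.004,0.492,0,0,0],
])

```text
time_s: 26.75
tcp_pos: [0.541, -0.268, 0.0543]
tcp_rot: [0.023, 1.0, 0.0, -0.0]
wrist_force: [0.0, 0.7, -0.6]
finger_gap: 0.0382
finger_force: 14.8
```

Request:
drive_tool([
  [0,0,0,0,0,0],
  [0,0,0,0,0,0],
  [0,0,0,0,0,0],
])

```text
time_s: 27.12
tcp_pos: [0.541, -0.2686, 0.0551]
tcp_rot: [0.024, 1.0, -0.0, 0.001]
wrist_force: [-0.2, -0.1, -0.4]
finger_gap: 0.0381
finger_force: 14.8
```

Request:
drive_tool([
  [0,0,0.006,0,0,0],
  [0,0,0.01,0,0,0],
  [0,0,0.01,0,0,0],
])

```text
time_s: 27.5
tcp_pos: [0.5409, -0.2684, 0.0518]
tcp_rot: [0.024, 1.0, -0.0, 0.0]
wrist_force: [-0.8, 0.8, 4.9]
finger_gap: 0.0378
finger_force: 14.8
```

Request:
drive_tool([
  [0,0,0,0,0,0],
  [0,0,0,0,0,0],
  [0,0,0,0,0,0],
  [0,0,0,0,0,0],
  [0,0,0,0,0,0],
], gripper=0)

```text
time_s: 28.12
tcp_pos: [0.5407, -0.2684, 0.0512]
tcp_rot: [0.024, 1.0, 0.0, -0.0]
wrist_force: [0.4, -0.1, 0.7]
finger_gap: 0.0859
finger_force: 0.0
```

Request:
drive_tool([
  [0,0,-0.1,0,0,0],
  [0,0,-0.25,0,0,0],
  [0,0,-0.4,0,0,0],
  [0,0,-0.52,0,0,0],
  [0,0,-0.52,0,0,0],
])

```text
time_s: 28.75
tcp_pos: [0.5414, -0.2689, 0.21]
tcp_rot: [0.024, 1.0, -0.002, 0.002]
wrist_force: [0.3, 0.6, 0.4]
finger_gap: 0.088
finger_force: 0.0
```

```bash
python3 -c "
from h import *
snap('scene','s2');snap('wrist','w8');cv2.imwrite('pics/f.png',np.hstack([cv2.resize(cv2.imread('pics/s2.png')[80:440,150:520],(400,390)),cv2.resize(cv2.imread('pics/w8.png'),(400,390))]))"
```

```text
(no output)
```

View pics/f.png

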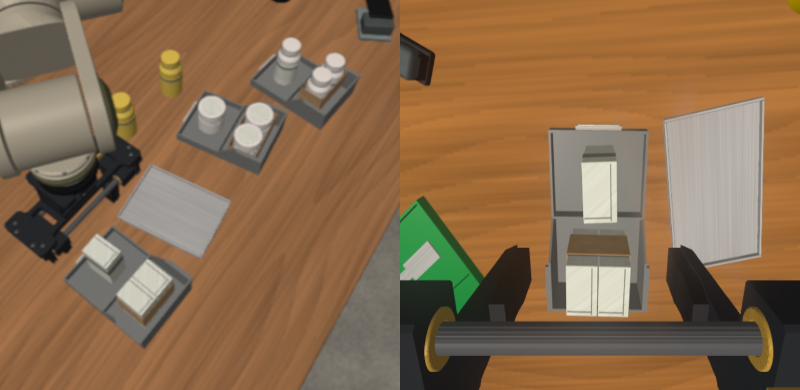

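The last picture shows all three singles upright in their own bins: carton (100,252), jar (210,115), bottle (290,60). The pairs and yellow bottles look unmoved, and the tray is empty.

```bash
python3 -c "
from station import ticket
print(ticket.hand_in())"
```

```text
the job is handed in; nothing more can be done
None
```

The job is done and handed in: the bottle, jar and carton each stand upright in the front bay of their own bin, with nothing tipped over, no pair visibly moved and the yellow bottles left alone, at about 29 s of the 107 s allowed.

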